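Hold the tool chest's lid at 60 degrees while its stay is marked out

TASK

I have just hung the lid of the wooden tool chest and need both hands free to mark out its stay: lift the strop block off the lid and set it down flat on the bench, then turn the wooden button on the chest's front rail until it lies along the rail and no longer laps over the lid. Raise the lid by its handle to 60 degrees from closed and stay there holding it, still and without ever letting it drop - it falls shut if released, and the job finishes with you holding it. Leave the other things on the bench where they are.

Things in the scene. Friction and masses are not known exactly. Their poses are not given: they have to be found in the camera images.
- chest: low dovetailed wooden tool chest, fixed to the bench: 190 mm deep (its x) by 250 mm wide (its y), top surface 97 mm above the bench; a 6 mm plinth runs round its foot. Origin: centre of its underside. Its +x points from the front (robot side) to the back, z up. The front 32 mm of the top is a fixed rail; the rest is the lid, 156 mm from front to back, 12 mm thick, flush with the rail.
- chest_lid (a joint): opening angle of the chest's lid in rad: 0 closed, grows as its front edge rises, 1.047 = 60 degrees, 1.9 the stop. The lid weighs 0.4 to 0.8 kg; nothing holds it up, it falls shut. The button stops it from opening while it laps the lid.
- lid_hinge (a point): middle of the lid's hinge axis, which runs along the chest's y, at the back of the chest: 98 mm behind the chest's origin and 91 mm above the bench.
- lid_handle (a point): middle of the bar of the steel bow handle on the lid (moves with the lid). The bar is round, 12 mm thick, parallel to the hinge axis, 84 mm long between its bends, its axis 34 mm above the lid's top; when closed it lies 129 mm in front of the hinge axis and 40 mm above it. The bar can turn between finger pads that pinch it.
- button (a joint): angle of the button in rad about the vertical: 0 = across the rail, pointing along the chest's x and lapping the lid (it starts within 0.35 of this); it turns either way to 1.6 or -1.6 with light friction and stays where left; at 1.57 or -1.57 it lies along the rail (chest's y). It is clear of the lid beyond about 1.2 either way. Positive is anticlockwise seen from above.
- button_top (a point): on the button's pivot, at its top face, 14 mm above the chest's top; 45 mm in front of the handle's bar. The button is dark wood, 54 mm long, 14 mm wide, 13 mm thick, with round ends, its underside 1 mm above the rail.
- strop: strop block lying on the lid behind the handle: wooden block 52 mm wide (its x), 200 mm long (its y) and 18 mm thick with a 3 mm leather strip glued on top, 0.19 kg. Origin: centre of its underside, z up.
- lid_stay: bystander: flat brass lid stay, 34 x 131 x 7 mm, origin under the middle of its arm
- pencil: bystander: red pencil, 167 mm
- glue: bystander: white glue bottle with a red nozzle, 55 mm thick, 162 mm high
- wax: bystander: round white tin, 68 mm across, 43 mm high, at the back of the bench
- lamp_foot (a point): middle of the desk lamp's round foot (160 mm across, fixed) at the bench's back left corner. Its arm leans left to an elbow 0.38 m up (y 0.31); the shade hangs over x 0.55 to 0.71, y 0.05 to 0.25, 0.5 m up: go round on the robot's side. For the strop block the bench is free left of the chest, about x 0.36 to 0.57, y 0 to 0.14, laid roughly lengthwise away from the robot.

How it is judged (in metres and radians):
On the way, in this order (a step that is already met when the one before it is completed fails the run):
1. the strop block lies flat on the bench, let go, off the lid (height (world z) of strop below 0.012 m and angle between strop's own z axis and vertical below 0.12 rad and contact force between the fingers and strop below 0.05 N and linear speed of strop below 0.03 m/s and value of joint chest_lid below 0.08 rad), for 0.2 s.
2. the button is turned aside, clear of the lid, with the lid still down ((value of joint button above 1.15 rad or value of joint button below -1.15 rad) and value of joint chest_lid below 0.08 rad), for 0.2 s.
At the end, for the whole second after the job is handed in: The lid stands still at 60 degrees (within 6 degrees) and the fingers are holding it; the button is turned aside (beyond 1.15 rad) and the strop block lies flat on the bench, let go (value of joint chest_lid between 0.942 and 1.152 rad and velocity of joint chest_lid between -0.06 and 0.06 rad/s and contact force between the fingers and chest_lid above 0.5 N and contact force between strop and chest_lid below 0.05 N and (value of joint button above 1.15 rad or value of joint button below -1.15 rad) and height (world z) of strop below 0.012 m and angle between strop's own z axis and vertical below 0.12 rad and contact force between the fingers and strop below 0.05 N); the arm keeps its last pose, push and grip.
It fails at once if the strop block was pushed or dropped off the lid instead of being set down (in the air more than 35 mm above the bench and below the lid's top, not held) (height (world z) of strop between 0.035 and 0.085 m and contact force between the fingers and strop below 0.05 N).
It fails at once if the lid was let drop (falling faster than 2 rad/s) (velocity of joint chest_lid below -2 rad/s).
It fails at once if a bystander was moved more than 30 mm (distance of any of lid_stay, pencil, glue, wax from where it was at the start of the episode above 0.03 m).
It also fails if it takes over 72 s, if anything falls off the work surface, if the arm or the gripper's body presses on something with over 40 N, if the wrist force passes 120 N, or if a joint passes its speed limit or range.

ROBOT

A 6-joint arm with a two-finger parallel gripper is mounted at the origin on the work surface; the furniture and walls round the work are solid. World frame = base frame: x ahead of the robot, y to its left, z up, the work surface at z = 0. Lengths are in m, angles in degrees, forces in N, time in s.
With the tool pointing down it reaches from about 0.375 to 0.9 m from the base axis. Payload 3.1 kg.
Tool frame: the origin (TCP) lies on the centre line of the jaws, within the pads' length; the fingertips stand 25 mm ahead of it and the grasp point (between the pads) lies 6 mm ahead of it; z points along the fingers, y is the line along which they close (so a half turn about z gives the same grasp; the last joint's range is limited). The gripper opens to 87 mm and grips with 3 to 60 N. Pads are 19 mm wide; open, the fingers measure 117 mm over their backs; the gripper's body (75 mm by 190 mm) begins 51 mm behind the grasp point.
Start: joints at [-84.655, 30.224, 82.088, -0, 67.689, -10.227], TCP at [0.168, -0.602, 0.248] pointing down, gripper open.
Joint ranges: [-176.69, 176.69], [-43.24, 126.21], [12.49, 139.97], [-82, 262], [0, 151.66], [-163.58, 163.58]. Speed limits (degrees/s): [159.86, 159.86, 180, 180, 180, 180].

INTERFACE

Orientations are given as a 3x3 rotation matrix whose columns are the frame's x, y, z axes.
In Python, from rig import read_state, capture, camera_params, hand_in gives the robot as it stands.
- The arm moves only by the tool apply_moves, never from a script. Its argument "rows" is a list of rows, each an object of numbers: "x", "y", "z": the shift along the tool's x, y, z in mm; "rx", "ry", "rz": the turn, a rotation vector about the tool's x, y, z in units of 6 degrees (1.0 is 6 degrees); "claw": the closure in counts, from 0 (fully open) to 255 (shut). A call has 1 to 10 rows; each row is the pose to reach, as a shift and turn from the pose commanded when the call began, along the tool's axes at that moment; what a row does not reach only later rows make up. A row lasts 1/8 s, in which the tool goes at most 62.5 mm and 10.7 degrees, less where a joint would pass 70% of its speed; a pose out of reach is approached as far as the arm can. A call with a gripper value outside its range is refused whole. The fingers move at their own pace and stop on an object; the grip force is fixed at half the most. Time passes only in rows, so rows that repeat a pose let the fingers close. It gives the time, the measured TCP pose, the force, the opening and the grip force at its end, in the units of the state.
- read_state(): the state, without advancing time (a new reading comes with each control period).
- capture(name): name is "scene" or "top" or "wrist"; returns (picture, depth): 480x640x3 uint8, red, green, blue; 480x640 float32, m along the optical axis (not along the pixel's ray), 0 where there is no reading.
- camera_params(name): a dict with "fx", "fy", "cx", "cy" (pixels), "D" ([k1, k2, p1, p2, k3] as OpenCV has them; the pictures are not rectified), "xyz" and "orientation" of the camera in the world. Camera axes: x right, y up, looking along -z (the intrinsics and any distortion apply to the point x, -y, -z); pixel columns grow to the right and rows downward; lengths in m; the calibration is good to about 2 mm. A picture is of the moment at which its call begins: read the wrist's pose just before it. camera_params takes no time and is no camera call; for the wrist camera it gives the pose at the moment of the call.
- hand_in(): hands the job in; it is judged then, once.
The state is a dict: "time_s": time; "joint_positions": joint angles; "qvel": joint speeds; "tau": joint torques, N m; "position": TCP position; "tcp_rot": TCP orientation; "force": force on the tool from outside, world axes, zero at the start; "moment": the same for the moment, N m; "opening": opening from 0.0 (shut) to 1.0 (fully open); "grasp_force": force on a finger pad.
Only numpy, scipy, OpenCV 4.12 (cv2) and the standard library are available. Lean on these libraries where they do the work, as an engineer would, in place of code of your own. Each camera call takes 0.05 s, during which the arm holds its last target. There are 200 camera calls.

## Working session

There is one attempt and no reset: what is moved stays moved. The work goes in short steps, Python scripts to look and compute and a tool call to move; the robot and the scene stay as the last step left them, time stands still between calls to the robot, and variables do not carry over. Pictures are saved under pics/ and viewed, at most 10 in all, crops included, and the job is handed in when it is done.

Besides the shell and the picture viewer there is one more tool, called after "Emit:" as name(argument=value, ...), one argument or row to a line, values as JSON. apply_moves: Moves the arm, as the interface text tells. Its arguments: {"type":"object","properties":{"rows":{"type":"array"}},"required":["rows"]}

```bash
ls; mkdir -p pics
python3 - <<'E'
from rig import *
import cv2,numpy as np
s=read_state();print(s)
for n in("scene","top"):
    p,d=capture(n);cv2.imwrite(f"pics/{n}0.png",p[:,:,::-1]);np.save(f"pics/{n}0.npy",d);print(n,camera_params(n))
E
```

```text
pics
{'time_s': 0.0, 'joint_positions': array([-8.46530085e+01,  3.02795587e+01,  8.21563362e+01, -2.21142367e-06,
        6.76893314e+01, -1.02293997e+01]), 'qvel': array([ 5.71620901e-02,  2.68394222e-02,  7.65206853e-02,  4.41847910e-02,
       -4.59694606e-02, -4.65977160e-05]), 'tau': array([ 3.94791214e-04, -4.40037131e+01, -1.76593119e+01,  6.34128624e-02,
        5.82306739e-02, -1.50580659e-04]), 'position': array([ 0.16776869, -0.60135585,  0.2465655 ]), 'tcp_rot': array([[ 9.63273330e-01,  2.68522720e-01, -2.03706534e-04],
       [ 2.68522517e-01, -9.63270950e-01,  2.17609721e-03],
       [ 3.88106955e-04, -2.15087620e-03, -9.99997612e-01]]), 'force': array([-0.04392015,  0.22183925,  0.34361365]), 'moment': array([-0.00852167,  0.05297937, -0.03672127]), 'grasp_force': 0.0, 'opening': 0.9968768530377998}
scene {'fx': 524.7949635989936, 'fy': 524.7949635989936, 'cx': 323.99776336156754, 'cy': 238.38246553872844, 'D': array([-0.0098302,  0.       ,  0.       ,  0.       ,  0.       ]), 'xyz': array([-0.03019829,  0.44193446,  0.66053096]), 'orientation': array([[-0.72647641,  0.42093271, -0.54318291],
       [-0.68690821, -0.42212262,  0.59158229],
       [ 0.01972655,  0.80288738,  0.59580426]])}
top {'fx': 478.91372288673404, 'fy': 478.91372288673404, 'cx': 321.6640754642888, 'cy': 241.09469103780583, 'D': array([-0.06987204,  0.        ,  0.        ,  0.        ,  0.        ]), 'xyz': array([ 0.34550629, -0.11485752,  1.1660335 ]), 'orientation': array([[ 0.02799004,  0.99141118, -0.12775141],
       [-0.99957535,  0.02672346, -0.01161806],
       [-0.00810432,  0.12802235,  0.99173817]])}
```

View pics/top0.png

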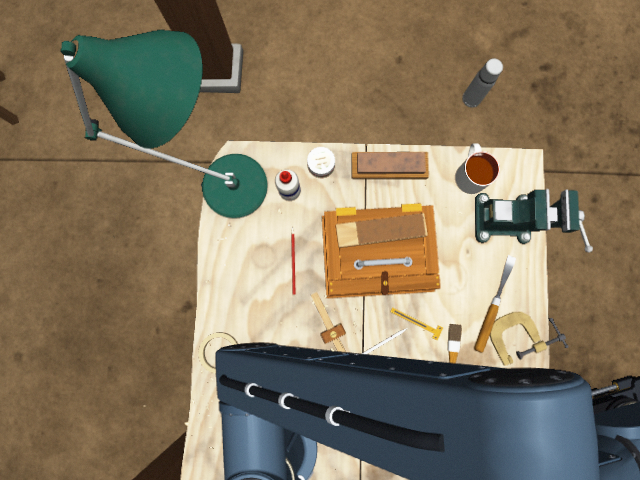

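View pics/scene0.png

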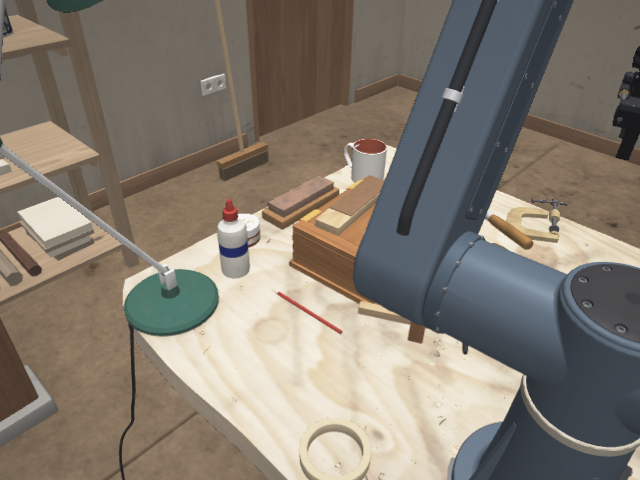

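The top view shows the chest (cols 325–438, rows 205–297), the strop (337–427, 215–247), the handle at about (385,263), the button at (385,284), and the pencil along col 293, rows 228–295. The scene view is partly blocked by the arm. I'll enlarge a crop.

Run:
```python
import cv2
p=cv2.imread("pics/top0.png")[190:340,280:480]
cv2.imwrite("pics/c1.png",cv2.resize(p,(800,600),interpolation=cv2.INTER_CUBIC))
```

```text
(no output)
```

View pics/c1.png

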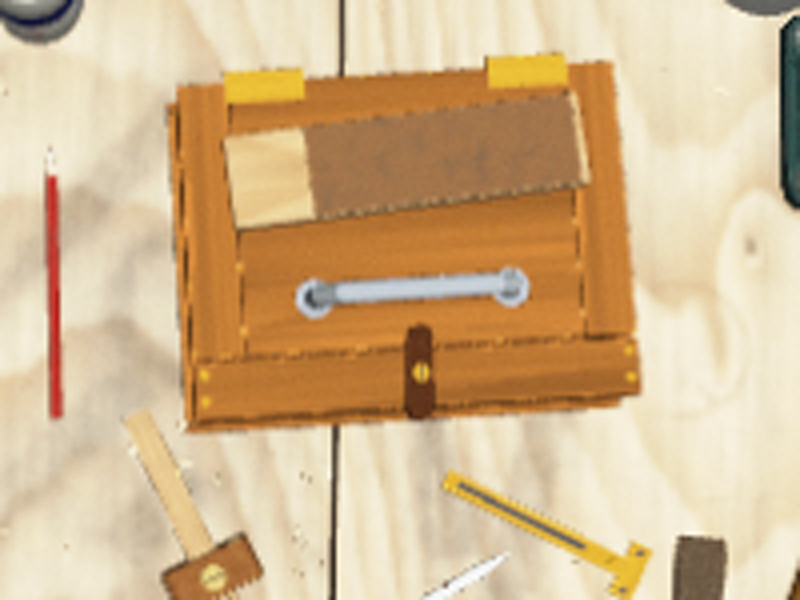

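```bash
cat > h.py <<'E'
from rig import *
import cv2,numpy as np
def ray(n,uv,z,cp=None):
    c=cp or camera_params(n);K=np.array([[c['fx'],0,c['cx']],[0,c['fy'],c['cy']],[0,0,1]])
    q=cv2.undistortPoints(np.array([[uv]],float),K,np.array(c['D']))[0,0]
    d=np.array(c['orientation'])@[q[0],-q[1],-1];o=np.array(c['xyz'])
    return o+d*(z-o[2])/d[2]
E
python3 - <<'E'
from h import *
D=np.load("pics/top0.npy")
f=lambda u,v,z:ray("top",(280+u/4-.4,190+v/4-.4),z)
for n,u,v,z in[("s bl",225,138,.115),("s fl",238,228,.115),("s fr",590,183,.116),("s br",572,95,.116),("hL",315,297,.131),("hR",512,287,.131),("piv",421,371,.111),("bf",420,413,.111),("bb",418,328,.111),("cFL",190,420,.097),("cFR",638,394,.097),("cBL",178,85,.097),("cBR",612,62,.097),("pencil t",50,160,.004),("pencil b",56,415,.004)]:
    print(n,f(u,v,z).round(4))
E
```

```text
s bl [ 0.5198 -0.133   0.115 ]
s fl [ 0.4697 -0.1414  0.115 ]
s fr [ 0.4999 -0.336   0.116 ]
s br [ 0.5492 -0.3259  0.116 ]
hL [ 0.4313 -0.1836  0.131 ]
hR [ 0.4396 -0.2903  0.131 ]
piv [ 0.3937 -0.2439  0.111 ]
bf [ 0.3707 -0.2437  0.111 ]
bb [ 0.4174 -0.242   0.111 ]
cFL [ 0.3638 -0.1178  0.097 ]
cFR [ 0.3847 -0.367   0.097 ]
cBL [ 0.5526 -0.1059  0.097 ]
cBR [ 0.5727 -0.3527  0.097 ]
pencil t [ 0.5217 -0.0279  0.004 ]
pencil b [ 0.3661 -0.037   0.004 ]
```

```bash
cat >> h.py <<'E'
from scipy.spatial.transform import Rotation as R
def plan(p,yaw,tilt=0):
    """tool-frame move to TCP p, tool y at world heading yaw deg, pointing down then tilted about world-y-ish axis (perp. to tool y heading)"""
    s=read_state();T=np.array(s['tcp_rot'])
    a=np.radians(yaw);y=np.array([np.cos(a),np.sin(a),0]);z=np.array([0,0,-1.])
    G=np.c_[np.cross(y,z),y,z]
    G=R.from_rotvec(np.radians(tilt)*np.array([-np.sin(a),np.cos(a),0])).as_matrix()@G
    d=T.T@(np.array(p)-s['position'])*1000;r=R.from_matrix(T.T@G).as_rotvec(degrees=True)/6
    print("t",round(s['time_s'],2),"pos",s['position'].round(4),"xyz",d.round(1),"rot",r.round(2),"J",s['joint_positions'].round(0))
E
python3 - <<'E'
from h import *
plan([.510,-.234,.24],8.7)
for uv,z in[((235,185),.01),((287,190),.0),((202,185),.01)]:print(ray("top",uv,z).round(3))
E
```

```text
t 0.1 pos [ 0.1678 -0.6014  0.2467] xyz [ 428.3 -262.1    7.3] rot [-1.000e-02 -2.000e-02 -1.385e+01] J [-85.  30.  82.   0.  68. -10.]
[0.629 0.118 0.01 ]
[ 0.622 -0.011  0.   ]
[0.627 0.201 0.01 ]
```

Emit:
apply_moves(
  rows=[
    {"x":43,"y":-26,"z":0,"rz":-1.4,"claw":0},
    {"x":86,"y":-52,"z":0,"rz":-2.8,"claw":0},
    {"x":129,"y":-79,"z":0,"rz":-4.2,"claw":0},
    {"x":171,"y":-105,"z":0,"rz":-5.6,"claw":0},
    {"x":214,"y":-131,"z":2,"rz":-7,"claw":0},
    {"x":257,"y":-157,"z":4,"rz":-8.4,"claw":0},
    {"x":300,"y":-183,"z":6,"rz":-9.8,"claw":0},
    {"x":343,"y":-210,"z":7,"rz":-11.2,"claw":0},
    {"x":386,"y":-236,"z":7,"rz":-12.6,"claw":0},
    {"x":428,"y":-262,"z":7,"rz":-13.85,"claw":0},
  ],
)

```text
validation failed for argument at $.ro...
```

Run:
```python
from h import *
plan([.510,-.234,.126],8.7)
c=camera_params("wrist");print(c['xyz'],c['orientation'])
p,d=capture("wrist");cv2.imwrite("pics/w1.png",p[:,:,::-1]);np.save("pics/w1.npy",d)
```

```text
t 0.1 pos [ 0.1678 -0.6014  0.2467] xyz [ 428.3 -261.9  121.3] rot [-1.000e-02 -2.000e-02 -1.385e+01] J [-85.  30.  82.   0.  68. -10.]
[ 0.23427854 -0.58320284  0.38379722] [[ 0.26868814  0.93202063  0.24319585]
 [-0.96322577  0.26042172  0.06615623]
 [-0.00167451 -0.2520279   0.96771852]]
```

View pics/w1.png

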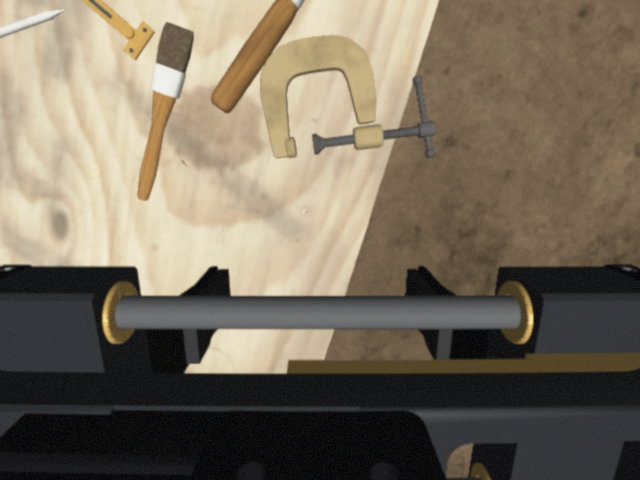

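The move was refused, probably because a row needs every key, so the wrist view only shows the brush and clamp at the start pose. I'll send it again with all the keys.

Emit:
apply_moves(
  rows=[
    {"x":43,"y":-26,"z":0,"rx":0,"ry":0,"rz":-1.4,"claw":0},
    {"x":86,"y":-52,"z":0,"rx":0,"ry":0,"rz":-2.8,"claw":0},
    {"x":129,"y":-79,"z":0,"rx":0,"ry":0,"rz":-4.2,"claw":0},
    {"x":171,"y":-105,"z":0,"rx":0,"ry":0,"rz":-5.6,"claw":0},
    {"x":214,"y":-131,"z":2,"rx":0,"ry":0,"rz":-7,"claw":0},
    {"x":257,"y":-157,"z":4,"rx":0,"ry":0,"rz":-8.4,"claw":0},
    {"x":300,"y":-183,"z":6,"rx":0,"ry":0,"rz":-9.8,"claw":0},
    {"x":343,"y":-210,"z":7,"rx":0,"ry":0,"rz":-11.2,"claw":0},
    {"x":386,"y":-236,"z":7,"rx":0,"ry":0,"rz":-12.6,"claw":0},
    {"x":428,"y":-262,"z":7,"rx":0,"ry":0,"rz":-13.85,"claw":0},
  ],
)

```text
time_s: 1.4
position: [0.5107, -0.2333, 0.2404]
tcp_rot: [[-0.155, 0.988, -0.0], [0.988, 0.155, 0.0], [0.0, -0.0, -1.0]]
force: [0.5, -0.1, 0.7]
opening: 1.006
grasp_force: 0.0
```

Run:
```python
from h import *
plan([.510,-.234,.126],8.7)
c=camera_params("wrist")
p,d=capture("wrist");cv2.imwrite("pics/w2.png",p[:,:,::-1]);np.save("pics/w2.npy",d);np.save("pics/w2c.npy",c,allow_pickle=True)
```

```text
t 1.4 pos [ 0.5107 -0.2333  0.2404] xyz [ -0.6  -0.8 114.4] rot [-0.   -0.    0.04] J [-36.  26.  92.  -0.  62. -45.]
```

View pics/w2.png

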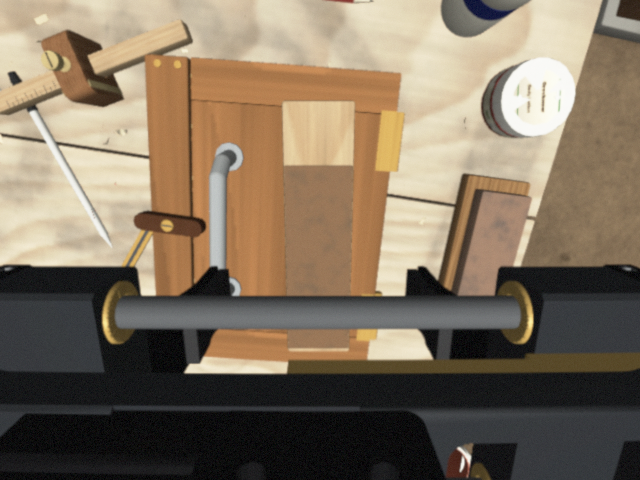

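The strop (cols 283–354) sits centred between the jaws (centre col 318) and lined up with them. The handle runs from (222,155) to (230,288), and the button pivot is at (167,226). I'll cross-check these.

Run:
```python
from h import *
c=np.load("pics/w2c.npy",allow_pickle=True).item()
for n,uv,z in[("sl",(283,101),.115),("sl2",(354,101),.115),("piv",(167,226),.111),("b1",(134,222),.111),("b2",(206,229),.111),("h1",(222,165),.131),("h2",(220,265),.131),("send",(318,350),.118)]:print(n,ray(0,uv,z,c).round(4))
```

```text
sl [ 0.4719 -0.1406  0.115 ]
sl2 [ 0.5212 -0.1328  0.115 ]
piv [ 0.3942 -0.245   0.111 ]
b1 [ 0.3684 -0.2458  0.111 ]
b2 [ 0.4245 -0.2427  0.111 ]
h1 [ 0.4376 -0.1898  0.131 ]
h2 [ 0.4426 -0.2627  0.131 ]
send [ 0.5267 -0.33    0.118 ]
```

Emit:
apply_moves(
  rows=[
    {"x":-0.5,"y":-1,"z":20,"rx":0,"ry":0,"rz":0,"claw":0},
    {"x":-0.5,"y":-1,"z":50,"rx":0,"ry":0,"rz":0,"claw":0},
    {"x":-0.5,"y":-1,"z":80,"rx":0,"ry":0,"rz":0,"claw":0},
    {"x":-0.5,"y":-1,"z":100,"rx":0,"ry":0,"rz":0,"claw":0},
    {"x":-0.5,"y":-1,"z":110,"rx":0,"ry":0,"rz":0,"claw":0},
    {"x":-0.5,"y":-1,"z":113.5,"rx":0,"ry":0,"rz":0,"claw":0},
    {"x":-0.5,"y":-1,"z":114,"rx":0,"ry":0,"rz":0,"claw":0},
  ],
)

```text
time_s: 2.33
position: [0.5091, -0.2357, 0.127]
tcp_rot: [[-0.151, 0.989, 0.001], [0.989, 0.151, -0.001], [-0.001, 0.001, -1.0]]
force: [-0.4, -0.1, 0.4]
opening: 1.0
grasp_force: 0.0
```

Emit:
apply_moves(
  rows=[
    {"x":0,"y":0,"z":0,"rx":0,"ry":0,"rz":0,"claw":255},
    {"x":0,"y":0,"z":0,"rx":0,"ry":0,"rz":0,"claw":255},
    {"x":0,"y":0,"z":0,"rx":0,"ry":0,"rz":0,"claw":255},
    {"x":0,"y":0,"z":0,"rx":0,"ry":0,"rz":0,"claw":255},
    {"x":0,"y":0,"z":0,"rx":0,"ry":0,"rz":0,"claw":255},
    {"x":0,"y":0,"z":0,"rx":0,"ry":0,"rz":0,"claw":255},
  ],
)

```text
time_s: 3.08
position: [0.5092, -0.2355, 0.1267]
tcp_rot: [[-0.151, 0.989, 0.001], [0.989, 0.151, -0.0], [-0.0, 0.001, -1.0]]
force: [0.6, 0.4, 1.0]
opening: 0.596
grasp_force: 30.0
```

Emit:
apply_moves(
  rows=[
    {"x":0,"y":0,"z":-5,"rx":0,"ry":0,"rz":0,"claw":255},
    {"x":0,"y":0,"z":-20,"rx":0,"ry":0,"rz":0,"claw":255},
    {"x":0,"y":0,"z":-40,"rx":0,"ry":0,"rz":0,"claw":255},
    {"x":0,"y":0,"z":-60,"rx":0,"ry":0,"rz":0,"claw":255},
    {"x":0,"y":0,"z":-80,"rx":0,"ry":0,"rz":0,"claw":255},
    {"x":0,"y":0,"z":-95,"rx":0,"ry":0,"rz":0,"claw":255},
    {"x":0,"y":0,"z":-100,"rx":0,"ry":0,"rz":0,"claw":255},
    {"x":0,"y":0,"z":-100,"rx":0,"ry":0,"rz":0,"claw":255},
  ],
)

```text
time_s: 4.08
position: [0.5088, -0.2353, 0.2267]
tcp_rot: [[-0.151, 0.989, 0.0], [0.989, 0.151, -0.0], [-0.0, 0.0, -1.0]]
force: [0.2, -0.8, -2.0]
opening: 0.594
grasp_force: 30.0
```

Run:
```python
from h import *
plan([.462,.073,.227],90)
```

```text
t 4.08 pos [ 0.5088 -0.2353  0.2267] xyz [ 3.119e+02  3.000e-01 -3.000e-01] rot [  0.     0.   -13.55] J [-36.  27.  93.   0.  61. -45.]
```

Emit:
apply_moves(
  rows=[
    {"x":20,"y":0,"z":0,"rx":0,"ry":0,"rz":-0.7,"claw":255},
    {"x":55,"y":0,"z":0,"rx":0,"ry":0,"rz":-2.2,"claw":255},
    {"x":92,"y":0,"z":0,"rx":0,"ry":0,"rz":-3.8,"claw":255},
    {"x":129,"y":0,"z":0,"rx":0,"ry":0,"rz":-5.4,"claw":255},
    {"x":166,"y":0,"z":0,"rx":0,"ry":0,"rz":-7.0,"claw":255},
    {"x":203,"y":0,"z":0,"rx":0,"ry":0,"rz":-8.6,"claw":255},
    {"x":240,"y":0,"z":0,"rx":0,"ry":0,"rz":-10.2,"claw":255},
    {"x":275,"y":0,"z":0,"rx":0,"ry":0,"rz":-11.8,"claw":255},
    {"x":302,"y":0,"z":0,"rx":0,"ry":0,"rz":-13,"claw":255},
    {"x":312,"y":0,"z":0,"rx":0,"ry":0,"rz":-13.55,"claw":255},
  ],
)

```text
time_s: 5.32
position: [0.4608, 0.0742, 0.2259]
tcp_rot: [[-1.0, -0.003, -0.002], [-0.003, 1.0, 0.0], [0.002, 0.0, -1.0]]
force: [0.4, 0.1, -3.2]
opening: 0.594
grasp_force: 30.0
```

Emit:
apply_moves(
  rows=[
    {"x":0,"y":0,"z":0,"rx":0,"ry":0,"rz":0,"claw":255},
    {"x":0,"y":0,"z":20,"rx":0,"ry":0,"rz":0,"claw":255},
    {"x":0,"y":0,"z":50,"rx":0,"ry":0,"rz":0,"claw":255},
    {"x":0,"y":0,"z":90,"rx":0,"ry":0,"rz":0,"claw":255},
    {"x":0,"y":0,"z":130,"rx":0,"ry":0,"rz":0,"claw":255},
    {"x":0,"y":0,"z":160,"rx":0,"ry":0,"rz":0,"claw":255},
    {"x":0,"y":0,"z":175,"rx":0,"ry":0,"rz":0,"claw":255},
    {"x":0,"y":0,"z":182,"rx":0,"ry":0,"rz":0,"claw":255},
    {"x":0,"y":0,"z":185,"rx":0,"ry":0,"rz":0,"claw":255},
    {"x":0,"y":0,"z":185,"rx":0,"ry":0,"rz":0,"claw":255},
  ],
)

```text
time_s: 6.58
position: [0.462, 0.0728, 0.0423]
tcp_rot: [[-1.0, 0.001, 0.001], [0.001, 1.0, -0.0], [-0.001, -0.0, -1.0]]
force: [-1.9, -1.4, 0.7]
opening: 0.595
grasp_force: 30.0
```

Run:
```python
from h import *
plan([.462,.073,.0295],90)
p,d=capture("scene");cv2.imwrite("pics/s2.png",cv2.resize(p[:,:,::-1],None,fx=1,fy=1))
```

```text
t 6.58 pos [0.462  0.0728 0.0423] xyz [ 0.   0.2 12.8] rot [-0.    0.01 -0.01] J [ -5.  40. 113.  -0.  27. -95.]
```

View pics/s2.png

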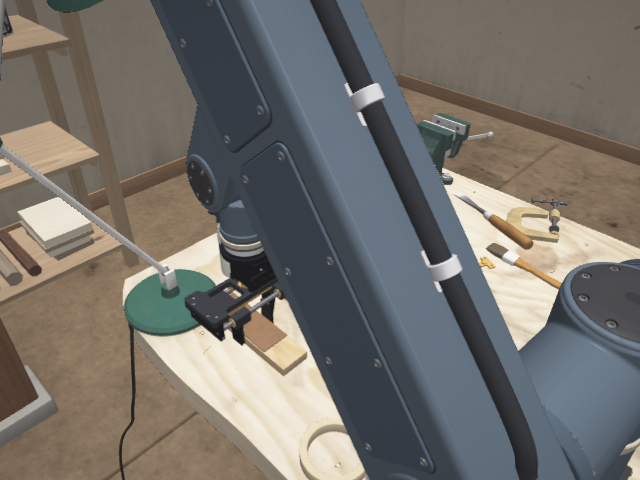

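The strop is level in the jaws just above the bench, at about (270,345), clear of the lamp foot. I'll lower it the last 12 mm gently.

Emit:
apply_moves(
  rows=[
    {"x":0,"y":0,"z":4,"rx":0,"ry":0,"rz":0,"claw":255},
    {"x":0,"y":0,"z":7,"rx":0,"ry":0,"rz":0,"claw":255},
    {"x":0,"y":0,"z":9.5,"rx":0,"ry":0,"rz":0,"claw":255},
    {"x":0,"y":0,"z":11,"rx":0,"ry":0,"rz":0,"claw":255},
    {"x":0,"y":0,"z":12,"rx":0,"ry":0,"rz":0,"claw":255},
    {"x":0,"y":0,"z":12,"rx":0,"ry":0,"rz":0,"claw":255},
  ],
)

```text
time_s: 7.38
position: [0.4624, 0.073, 0.034]
tcp_rot: [[-1.0, -0.001, 0.004], [-0.001, 1.0, -0.001], [-0.004, -0.001, -1.0]]
force: [-7.1, -2.2, 45.1]
opening: 0.592
grasp_force: 30.2
```

Emit:
apply_moves(
  rows=[
    {"x":0,"y":0,"z":-3,"rx":0,"ry":0,"rz":0,"claw":255},
    {"x":0,"y":0,"z":-6,"rx":0,"ry":0,"rz":0,"claw":255},
    {"x":0,"y":0,"z":-6,"rx":0,"ry":0,"rz":0,"claw":255},
  ],
)

```text
time_s: 7.75
position: [0.4625, 0.0732, 0.0355]
tcp_rot: [[-1.0, 0.0, 0.001], [0.0, 1.0, 0.0], [-0.001, 0.0, -1.0]]
force: [0.5, -1.2, -1.1]
opening: 0.593
grasp_force: 30.0
```

Emit:
apply_moves(
  rows=[
    {"x":0,"y":0,"z":1,"rx":0,"ry":0,"rz":0,"claw":255},
    {"x":0,"y":0,"z":1,"rx":0,"ry":0,"rz":0,"claw":60},
    {"x":0,"y":0,"z":1,"rx":0,"ry":0,"rz":0,"claw":0},
    {"x":0,"y":0,"z":1,"rx":0,"ry":0,"rz":0,"claw":0},
    {"x":0,"y":0,"z":1,"rx":0,"ry":0,"rz":0,"claw":0},
    {"x":0,"y":0,"z":-20,"rx":0,"ry":0,"rz":0,"claw":0},
    {"x":0,"y":0,"z":-70,"rx":0,"ry":0,"rz":0,"claw":0},
    {"x":0,"y":0,"z":-130,"rx":0,"ry":0,"rz":0,"claw":0},
    {"x":0,"y":0,"z":-180,"rx":0,"ry":0,"rz":0,"claw":0},
    {"x":0,"y":0,"z":-190,"rx":0,"ry":0,"rz":0,"claw":0},
  ],
)

```text
time_s: 9.0
position: [0.4635, 0.073, 0.2288]
tcp_rot: [[-1.0, 0.0, 0.007], [0.0, 1.0, -0.001], [-0.007, -0.001, -1.0]]
force: [-0.4, 0.2, -0.2]
opening: 1.0
grasp_force: 0.0
```

Run:
```python
from h import *
plan([.357,-.219,.225],94.3)
c=camera_params("wrist")
p,d=capture("wrist");cv2.imwrite("pics/w3.png",p[:,:,::-1])
P=[]
K=np.array([[c['fx'],0,c['cx']],[0,c['fy'],c['cy']],[0,0,1]])
v,u=np.mgrid[0:480:4,0:640:4]; z=d[::4,::4]
q=cv2.undistortPoints(np.stack([u,v],-1).reshape(-1,1,2).astype(float),K,np.array(c['D']))[:,0]
X=np.c_[q[:,0],-q[:,1],-np.ones(len(q))]*z.reshape(-1,1)@np.array(c['orientation']).T+c['xyz']
m=(abs(X[:,0]-.46)<.1)&(abs(X[:,1]-.073)<.022)&(X[:,2]<.06)&(z.ravel()>0)
Y=X[m];print(len(Y),Y.min(0),Y.max(0));A=np.c_[Y[:,:2],np.ones(len(Y))];print(np.linalg.lstsq(A,Y[:,2],rcond=None)[0],np.median(Y[:,2]))
```

```text
t 9.0 pos [0.4635 0.073  0.2288] xyz [ 106.5 -292.     3.2] rot [-0.01  0.07 -0.72] J [ -5.  20. 105.   0.  55. -95.]
539 [0.36472192 0.05101764 0.0175528 ] [0.54581346 0.09499205 0.0358965 ]
[ 0.05690005  0.17254521 -0.01036371] 0.0279940493592013
```

View pics/w3.png

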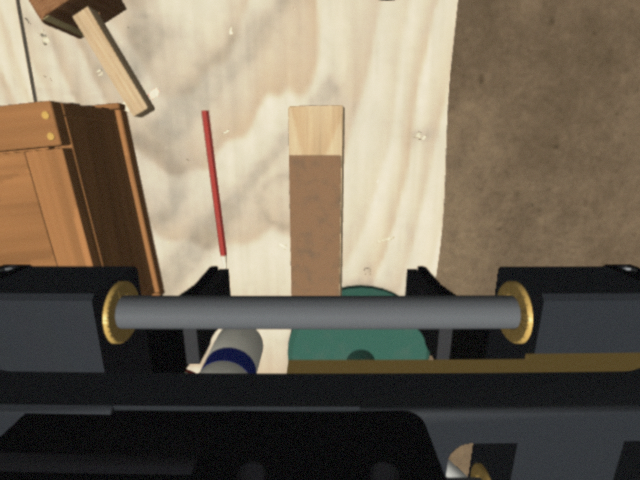

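The strop is in place at cols 290–343, but depth shows it tilted about 0.17 rad. Its far right end (about (335,290)) is resting on the lamp's foot. I'll pick it up again, move it 30 mm towards the robot and 13 mm right, and set it down.

Emit:
apply_moves(
  rows=[
    {"x":0,"y":0,"z":20,"rx":0,"ry":0,"rz":0,"claw":0},
    {"x":0,"y":0,"z":60,"rx":0,"ry":0,"rz":0,"claw":0},
    {"x":0,"y":0,"z":110,"rx":0,"ry":0,"rz":0,"claw":0},
    {"x":0,"y":0,"z":155,"rx":0,"ry":0,"rz":0,"claw":0},
    {"x":0,"y":0,"z":180,"rx":0,"ry":0,"rz":0,"claw":0},
    {"x":0,"y":0,"z":190,"rx":0,"ry":0,"rz":0,"claw":0},
    {"x":0,"y":0,"z":193,"rx":0,"ry":0,"rz":0,"claw":0},
    {"x":0,"y":0,"z":193,"rx":0,"ry":0,"rz":0,"claw":255},
    {"x":0,"y":0,"z":193,"rx":0,"ry":0,"rz":0,"claw":255},
    {"x":0,"y":0,"z":193,"rx":0,"ry":0,"rz":0,"claw":255},
  ],
)

```text
time_s: 10.3
position: [0.4623, 0.073, 0.0333]
tcp_rot: [[-1.0, 0.0, 0.002], [0.0, 1.0, -0.0], [-0.002, -0.0, -1.0]]
force: [0.4, -0.1, 0.6]
opening: 0.744
grasp_force: 0.0
```

Emit:
apply_moves(
  rows=[
    {"x":0,"y":0,"z":0,"rx":0,"ry":0,"rz":0,"claw":255},
    {"x":0,"y":0,"z":0,"rx":0,"ry":0,"rz":0,"claw":255},
    {"x":0,"y":0,"z":0,"rx":0,"ry":0,"rz":0,"claw":255},
    {"x":0,"y":0,"z":-10,"rx":0,"ry":0,"rz":0,"claw":255},
    {"x":0,"y":0,"z":-25,"rx":0,"ry":0,"rz":0,"claw":255},
    {"x":10,"y":-4,"z":-30,"rx":0,"ry":0,"rz":0,"claw":255},
    {"x":22,"y":-9,"z":-30,"rx":0,"ry":0,"rz":0,"claw":255},
    {"x":30,"y":-13,"z":-30,"rx":0,"ry":0,"rz":0,"claw":255},
    {"x":30,"y":-13,"z":-30,"rx":0,"ry":0,"rz":0,"claw":255},
  ],
)

```text
time_s: 11.42
position: [0.4303, 0.0598, 0.0623]
tcp_rot: [[-1.0, 0.001, -0.002], [0.001, 1.0, 0.0], [0.002, 0.0, -1.0]]
force: [0.3, -0.2, -1.3]
opening: 0.604
grasp_force: 30.0
```

Emit:
apply_moves(
  rows=[
    {"x":0,"y":0,"z":10,"rx":0,"ry":0,"rz":0,"claw":255},
    {"x":0,"y":0,"z":20,"rx":0,"ry":0,"rz":0,"claw":255},
    {"x":0,"y":0,"z":24,"rx":0,"ry":0,"rz":0,"claw":255},
    {"x":0,"y":0,"z":27,"rx":0,"ry":0,"rz":0,"claw":255},
    {"x":0,"y":0,"z":29,"rx":0,"ry":0,"rz":0,"claw":255},
    {"x":0,"y":0,"z":29,"rx":0,"ry":0,"rz":0,"claw":255},
  ],
)

```text
time_s: 12.18
position: [0.4318, 0.0601, 0.0335]
tcp_rot: [[-1.0, 0.0, -0.0], [0.0, 1.0, 0.0], [0.0, 0.0, -1.0]]
force: [0.2, -0.0, -1.6]
opening: 0.609
grasp_force: 30.0
```

Emit:
apply_moves(
  rows=[
    {"x":0,"y":0,"z":2,"rx":0,"ry":0,"rz":0,"claw":255},
    {"x":0,"y":0,"z":3,"rx":0,"ry":0,"rz":0,"claw":255},
    {"x":0,"y":0,"z":3,"rx":0,"ry":0,"rz":0,"claw":60},
    {"x":0,"y":0,"z":3,"rx":0,"ry":0,"rz":0,"claw":0},
    {"x":0,"y":0,"z":3,"rx":0,"ry":0,"rz":0,"claw":0},
    {"x":0,"y":0,"z":3,"rx":0,"ry":0,"rz":0,"claw":0},
    {"x":0,"y":0,"z":-30,"rx":0,"ry":0,"rz":0,"claw":0},
    {"x":0,"y":0,"z":-90,"rx":0,"ry":0,"rz":0,"claw":0},
    {"x":0,"y":0,"z":-150,"rx":0,"ry":0,"rz":0,"claw":0},
    {"x":0,"y":0,"z":-195,"rx":0,"ry":0,"rz":0,"claw":0},
  ],
)

```text
time_s: 13.42
position: [0.4318, 0.0601, 0.231]
tcp_rot: [[-1.0, 0.0, 0.002], [0.0, 1.0, -0.0], [-0.002, -0.0, -1.0]]
force: [0.4, -0.6, -0.2]
opening: 1.001
grasp_force: 0.0
```

```bash
cat >> h.py <<'E'
def cloud(n="wrist"):
    c=camera_params(n);p,d=capture(n)
    K=np.array([[c['fx'],0,c['cx']],[0,c['fy'],c['cy']],[0,0,1]])
    v,u=np.mgrid[0:480:2,0:640:2]; z=d[::2,::2]
    q=cv2.undistortPoints(np.stack([u,v],-1).reshape(-1,1,2).astype(float),K,np.array(c['D']))[:,0]
    X=np.c_[q[:,0],-q[:,1],-np.ones(len(q))]*z.reshape(-1,1)@np.array(c['orientation']).T+c['xyz']
    return p,np.where(z.reshape(-1,1)>0,X,np.nan).reshape(240,320,3)
E
python3 - <<'E'
from h import *
plan([.357,-.219,.225],94.3)
p,X=cloud();cv2.imwrite("pics/w4.png",p[:,:,::-1]);X=X.reshape(-1,3)
m=(abs(X[:,0]-.43)<.095)&(abs(X[:,1]-.06)<.02)&(X[:,2]<.06)
Y=X[m];A=np.c_[Y[:,:2]-[.43,.06],np.ones(len(Y))];print(len(Y),Y.min(0),Y.max(0),np.linalg.lstsq(A,Y[:,2],rcond=None)[0])
b=(X[:,2]<.06)&(X[:,1]>.1)&(X[:,1]<.14)&(X[:,0]<.5);print("bench z",np.median(X[b],0))
E
```

```text
t 13.43 pos [0.4318 0.0601 0.231 ] xyz [  74.7 -279.1    5.9] rot [-0.    0.02 -0.72] J [ -7.  17. 109.   0.  53. -97.]
1835 [0.3350792  0.04000893 0.01553844] [0.52023909 0.07999532 0.02330973] [ 0.01990477 -0.00177778  0.02044222]
bench z [3.48979411e-01 1.19924049e-01 1.13236948e-04]
```

Emit:
apply_moves(
  rows=[
    {"x":6,"y":-20,"z":0,"rx":0,"ry":0,"rz":0,"claw":255},
    {"x":15,"y":-60,"z":0,"rx":0,"ry":0,"rz":0,"claw":255},
    {"x":25,"y":-105,"z":0,"rx":0,"ry":0,"rz":-0.2,"claw":255},
    {"x":35,"y":-150,"z":0,"rx":0,"ry":0,"rz":-0.4,"claw":255},
    {"x":45,"y":-195,"z":0,"rx":0,"ry":0,"rz":-0.6,"claw":255},
    {"x":55,"y":-235,"z":0,"rx":0,"ry":0,"rz":-0.7,"claw":255},
    {"x":64,"y":-265,"z":0,"rx":0,"ry":0,"rz":-0.72,"claw":255},
    {"x":68,"y":-275,"z":0,"rx":0,"ry":0,"rz":-0.72,"claw":255},
    {"x":68,"y":-275,"z":0,"rx":0,"ry":0,"rz":-0.72,"claw":255},
  ],
)

```text
time_s: 14.6
position: [0.3633, -0.2146, 0.2283]
tcp_rot: [[-0.997, -0.073, -0.0], [-0.073, 0.997, 0.001], [0.0, 0.001, -1.0]]
force: [0.0, 0.2, -0.0]
opening: 0.06
grasp_force: 0.0
```

Run:
```python
from h import *
plan([.3637,-.2147,.129],94.3);print(read_state()['opening'])
```

```text
t 14.6 pos [ 0.3633 -0.2146  0.2283] xyz [-0.4 -0.3 99.3] rot [ 0.01 -0.   -0.01] J [ -46.   16.  111.    0.   52. -140.]
0.060480828645025
```

Emit:
apply_moves(
  rows=[
    {"x":0,"y":0,"z":20,"rx":0,"ry":0,"rz":0,"claw":255},
    {"x":0,"y":0,"z":50,"rx":0,"ry":0,"rz":0,"claw":255},
    {"x":0,"y":0,"z":75,"rx":0,"ry":0,"rz":0,"claw":255},
    {"x":0,"y":0,"z":92,"rx":0,"ry":0,"rz":0,"claw":255},
    {"x":0,"y":0,"z":99,"rx":0,"ry":0,"rz":0,"claw":255},
    {"x":0,"y":0,"z":99,"rx":0,"ry":0,"rz":0,"claw":255},
  ],
)

```text
time_s: 15.35
position: [0.3637, -0.214, 0.1294]
tcp_rot: [[-0.997, -0.076, -0.001], [-0.076, 0.997, 0.001], [0.001, 0.001, -1.0]]
force: [0.1, -0.7, 0.5]
opening: 0.008
grasp_force: 0.0
```

Emit:
apply_moves(
  rows=[
    {"x":0,"y":-6,"z":0,"rx":0,"ry":0,"rz":0,"claw":255},
    {"x":0,"y":-12,"z":0,"rx":0,"ry":0,"rz":0,"claw":255},
    {"x":0,"y":-20,"z":0,"rx":0,"ry":0,"rz":0,"claw":255},
    {"x":0,"y":-28,"z":0,"rx":0,"ry":0,"rz":0,"claw":255},
    {"x":0,"y":-36,"z":0,"rx":0,"ry":0,"rz":0,"claw":255},
    {"x":0,"y":-44,"z":0,"rx":0,"ry":0,"rz":0,"claw":255},
    {"x":0,"y":-52,"z":0,"rx":0,"ry":0,"rz":0,"claw":255},
    {"x":0,"y":-52,"z":0,"rx":0,"ry":0,"rz":0,"claw":255},
  ],
)

```text
time_s: 16.35
position: [0.3682, -0.2684, 0.1297]
tcp_rot: [[-0.997, -0.074, 0.002], [-0.074, 0.997, -0.002], [-0.001, -0.002, -1.0]]
force: [-0.2, -0.3, 0.0]
opening: 0.004
grasp_force: 0.0
```

Now push towards the chest's back.

Emit:
apply_moves(
  rows=[
    {"x":-3,"y":0,"z":0,"rx":0,"ry":0,"rz":0,"claw":255},
    {"x":-6,"y":0,"z":0,"rx":0,"ry":0,"rz":0,"claw":255},
    {"x":-9,"y":0,"z":0,"rx":0,"ry":0,"rz":0,"claw":255},
    {"x":-11,"y":0,"z":0,"rx":0,"ry":0,"rz":0,"claw":255},
    {"x":-11,"y":0,"z":0,"rx":0,"ry":0,"rz":0,"claw":255},
  ],
)

```text
time_s: 16.98
position: [0.3782, -0.2668, 0.1296]
tcp_rot: [[-0.997, -0.077, -0.001], [-0.077, 0.997, -0.002], [0.001, -0.002, -1.0]]
force: [-7.2, -4.4, -0.1]
opening: 0.006
grasp_force: 3.4
```

Emit:
apply_moves(
  rows=[
    {"x":10,"y":0,"z":-5,"rx":0,"ry":0,"rz":0,"claw":255},
    {"x":12,"y":0,"z":-40,"rx":0,"ry":0,"rz":0,"claw":200},
    {"x":12,"y":0,"z":-80,"rx":0,"ry":0,"rz":0,"claw":100},
    {"x":12,"y":0,"z":-110,"rx":0,"ry":0,"rz":0,"claw":90},
    {"x":12,"y":0,"z":-120,"rx":0,"ry":0,"rz":0,"claw":90},
  ],
)

```text
time_s: 17.6
position: [0.3674, -0.2672, 0.2515]
tcp_rot: [[-0.997, -0.075, 0.004], [-0.075, 0.997, -0.003], [-0.003, -0.003, -1.0]]
force: [-0.0, -0.3, -0.5]
opening: 0.375
grasp_force: 0.0
```

Run:
```python
from h import *
plan([.42,-.24,.24],4.3)
p,d=capture("top");cv2.imwrite("pics/t5.png",cv2.resize(p[190:310,280:440,::-1],(640,480),interpolation=cv2.INTER_CUBIC))
```

```text
t 17.6 pos [ 0.3674 -0.2672  0.2515] xyz [-54.4  23.2  11.6] rot [ 0.    0.05 15.  ] J [ -50.   17.  106.    0.   57. -145.]
```

View pics/t5.png

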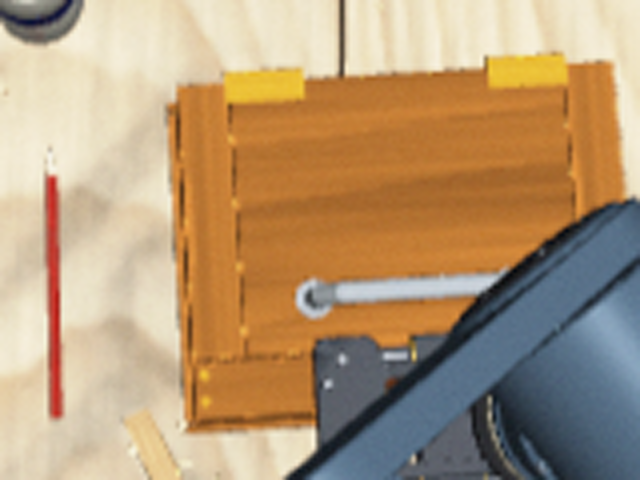

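The lid is clear and the pencil hasn't moved, but the arm hides the button. I'll go above the handle and look there.

Emit:
apply_moves(
  rows=[
    {"x":-8,"y":3,"z":0,"rx":0,"ry":0,"rz":1.6,"claw":130},
    {"x":-15,"y":6,"z":0,"rx":0,"ry":0,"rz":3.2,"claw":130},
    {"x":-23,"y":9,"z":0,"rx":0,"ry":0,"rz":4.8,"claw":130},
    {"x":-30,"y":12,"z":0,"rx":0,"ry":0,"rz":6.4,"claw":130},
    {"x":-38,"y":15,"z":0,"rx":0,"ry":0,"rz":8,"claw":130},
    {"x":-46,"y":17,"z":0,"rx":0,"ry":0,"rz":9.6,"claw":130},
    {"x":-54,"y":19,"z":0,"rx":0,"ry":0,"rz":11.2,"claw":130},
    {"x":-62,"y":21,"z":0,"rx":0,"ry":0,"rz":12.8,"claw":130},
    {"x":-72,"y":22,"z":0,"rx":0,"ry":0,"rz":14.4,"claw":130},
    {"x":-74,"y":22,"z":0,"rx":0,"ry":0,"rz":15,"claw":130},
  ],
)

```text
time_s: 18.9
position: [0.4387, -0.2386, 0.248]
tcp_rot: [[-0.073, 0.997, -0.001], [0.997, 0.073, 0.002], [0.002, -0.001, -1.0]]
force: [-0.2, -0.0, 0.3]
opening: 0.493
grasp_force: 0.0
```

Run:
```python
from h import *
plan([.4395,-.24,.135],4.3)
c=camera_params("wrist");np.save("pics/w6c.npy",c,allow_pickle=True)
p,X=cloud();cv2.imwrite("pics/w6.png",p[:,:,::-1])
m=(X[...,2]>.122)&(X[...,2]<.16);Y=X[m];Y=Y[(abs(Y[:,0]-.44)<.03)&(abs(Y[:,1]+.24)<.055)];print(len(Y),np.median(Y,0),Y.max(0),Y.min(0),np.polyfit(Y[:,1]+.24,Y[:,0],1))
```

```text
t 18.9 pos [ 0.4387 -0.2386  0.248 ] xyz [ -1.8   0.8 113. ] rot [-0.01 -0.02 -0.02] J [-41.  21. 100.   0.  60. -46.]
508 [ 0.43811111 -0.23065037  0.13584599] [ 0.44713017 -0.18556206  0.1390938 ] [ 0.42988103 -0.28164559  0.12313124] [-0.07532928  0.43881469]
```

View pics/w6.png

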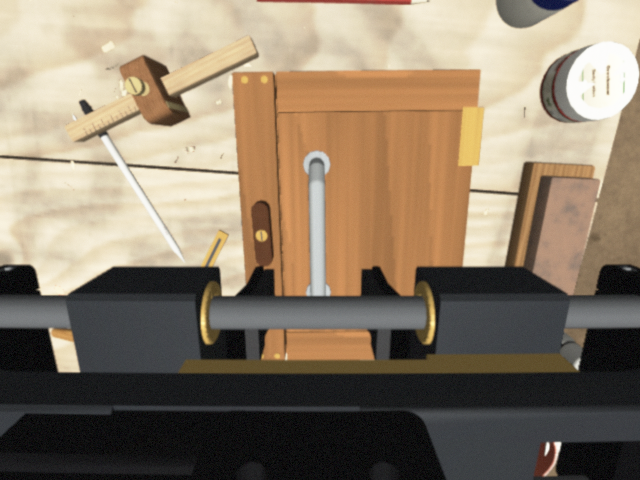

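The button lies along the rail (pivot (262,235), ends at rows 201–263). The handle bar (col 318) is centred between the jaws. Descend and grip.

Emit:
apply_moves(
  rows=[
    {"x":-1,"y":0,"z":20,"rx":0,"ry":0,"rz":0,"claw":130},
    {"x":-1,"y":0,"z":50,"rx":0,"ry":0,"rz":0,"claw":130},
    {"x":-1,"y":0,"z":80,"rx":0,"ry":0,"rz":0,"claw":130},
    {"x":-1,"y":0,"z":102,"rx":0,"ry":0,"rz":0,"claw":130},
    {"x":-1,"y":0,"z":110,"rx":0,"ry":0,"rz":0,"claw":130},
    {"x":-1,"y":0,"z":111,"rx":0,"ry":0,"rz":0,"claw":130},
    {"x":-1,"y":0,"z":111,"rx":0,"ry":0,"rz":0,"claw":255},
    {"x":-1,"y":0,"z":111,"rx":0,"ry":0,"rz":0,"claw":255},
    {"x":-1,"y":0,"z":111,"rx":0,"ry":0,"rz":0,"claw":255},
    {"x":-1,"y":0,"z":111,"rx":0,"ry":0,"rz":0,"claw":255},
  ],
)

```text
time_s: 20.2
position: [0.4385, -0.2405, 0.1389]
tcp_rot: [[-0.076, 0.997, -0.001], [0.997, 0.076, -0.0], [-0.0, -0.001, -1.0]]
force: [1.1, -1.1, 4.0]
opening: 0.123
grasp_force: 30.1
```

Emit:
apply_moves(
  rows=[
    {"x":0,"y":0,"z":0,"rx":0,"ry":0,"rz":0,"claw":255},
    {"x":0,"y":0,"z":0,"rx":0,"ry":0,"rz":0,"claw":255},
    {"x":0,"y":0,"z":0,"rx":0,"ry":0,"rz":0,"claw":255},
  ],
)

```text
time_s: 20.58
position: [0.4385, -0.2405, 0.1389]
tcp_rot: [[-0.075, 0.997, -0.0], [0.997, 0.075, -0.0], [-0.0, -0.0, -1.0]]
force: [-3.3, 0.0, 5.6]
opening: 0.12
grasp_force: 30.0
```

```bash
cat > arc.py <<'E'
import numpy as np
r=np.hypot(129,40);a0=np.degrees(np.arctan2(40,129));d=7.9
def tcp(th):
    ph=np.radians(th/3);a=np.radians(a0+th);B=r*np.array([-np.cos(a),np.sin(a)])
    return B-d*np.array([-np.sin(ph),-np.cos(ph)]),ph
def table(t0,t1):
    P0,p0=tcp(t0);Y=np.array([np.cos(p0),-np.sin(p0)]);Z=np.array([-np.sin(p0),-np.cos(p0)])
    for s in [.03,.12,.24,.36,.5,.64,.78,.9,.98,1]:
        P,p=tcp(t0+(t1-t0)*s);D=P-P0;print(f"y {D@Y:.1f} z {D@Z:.1f} rx {np.degrees(p-p0)/6:.2f}")
    print()
table(0,20);table(20,40);table(40,60)
E
python3 arc.py
```

```text
y 0.5 z -1.3 rx 0.03
y 1.9 z -5.4 rx 0.13
y 4.0 z -10.7 rx 0.27
y 6.4 z -15.8 rx 0.40
y 9.4 z -21.8 rx 0.56
y 12.7 z -27.6 rx 0.71
y 16.2 z -33.2 rx 0.87
y 19.5 z -37.9 rx 1.00
y 21.8 z -40.9 rx 1.09
y 22.4 z -41.7 rx 1.11

y 0.8 z -1.2 rx 0.03
y 3.1 z -4.8 rx 0.13
y 6.4 z -9.5 rx 0.27
y 9.9 z -14.0 rx 0.40
y 14.2 z -19.1 rx 0.56
y 18.7 z -24.0 rx 0.71
y 23.5 z -28.7 rx 0.87
y 27.7 z -32.5 rx 1.00
y 30.7 z -35.0 rx 1.09
y 31.4 z -35.6 rx 1.11

y 1.0 z -1.0 rx 0.03
y 4.1 z -4.0 rx 0.13
y 8.4 z -7.8 rx 0.27
y 12.8 z -11.5 rx 0.40
y 18.2 z -15.5 rx 0.56
y 23.8 z -19.2 rx 0.71
y 29.5 z -22.7 rx 0.87
y 34.5 z -25.4 rx 1.00
y 38.0 z -27.2 rx 1.09
y 38.8 z -27.6 rx 1.11
```

Emit:
apply_moves(
  rows=[
    {"x":0,"y":0.5,"z":-1.3,"rx":0.03,"ry":0,"rz":0,"claw":255},
    {"x":0,"y":1.9,"z":-5.4,"rx":0.13,"ry":0,"rz":0,"claw":255},
    {"x":0,"y":4,"z":-10.7,"rx":0.27,"ry":0,"rz":0,"claw":255},
    {"x":0,"y":6.4,"z":-15.8,"rx":0.4,"ry":0,"rz":0,"claw":255},
    {"x":0,"y":9.4,"z":-21.8,"rx":0.56,"ry":0,"rz":0,"claw":255},
    {"x":0,"y":12.7,"z":-27.6,"rx":0.71,"ry":0,"rz":0,"claw":255},
    {"x":0,"y":16.2,"z":-33.2,"rx":0.87,"ry":0,"rz":0,"claw":255},
    {"x":0,"y":19.5,"z":-37.9,"rx":1.0,"ry":0,"rz":0,"claw":255},
    {"x":0,"y":21.8,"z":-40.9,"rx":1.09,"ry":0,"rz":0,"claw":255},
    {"x":0,"y":22.4,"z":-41.7,"rx":1.11,"ry":0,"rz":0,"claw":255},
  ],
)

```text
time_s: 21.82
position: [0.4602, -0.2386, 0.1805]
tcp_rot: [[-0.076, 0.99, -0.119], [0.997, 0.075, -0.009], [0.0, -0.12, -0.993]]
force: [-4.3, -3.4, -1.7]
opening: 0.129
grasp_force: 30.0
```

Emit:
apply_moves(
  rows=[
    {"x":0,"y":0.8,"z":-1.2,"rx":0.03,"ry":0,"rz":0,"claw":255},
    {"x":0,"y":3.1,"z":-4.8,"rx":0.13,"ry":0,"rz":0,"claw":255},
    {"x":0,"y":6.4,"z":-9.5,"rx":0.27,"ry":0,"rz":0,"claw":255},
    {"x":0,"y":9.9,"z":-14,"rx":0.4,"ry":0,"rz":0,"claw":255},
    {"x":0,"y":14.2,"z":-19.1,"rx":0.56,"ry":0,"rz":0,"claw":255},
    {"x":0,"y":18.7,"z":-24,"rx":0.71,"ry":0,"rz":0,"claw":255},
    {"x":0,"y":23.5,"z":-28.7,"rx":0.87,"ry":0,"rz":0,"claw":255},
    {"x":0,"y":27.7,"z":-32.5,"rx":1.0,"ry":0,"rz":0,"claw":255},
    {"x":0,"y":30.7,"z":-35,"rx":1.09,"ry":0,"rz":0,"claw":255},
    {"x":0,"y":31.4,"z":-35.6,"rx":1.11,"ry":0,"rz":0,"claw":255},
  ],
)

```text
time_s: 23.08
position: [0.4943, -0.2357, 0.2129]
tcp_rot: [[-0.075, 0.969, -0.236], [0.997, 0.073, -0.017], [0.0, -0.237, -0.972]]
force: [-6.3, -2.8, 2.7]
opening: 0.123
grasp_force: 30.0
```

Emit:
apply_moves(
  rows=[
    {"x":0,"y":1,"z":-1,"rx":0.03,"ry":0,"rz":0,"claw":255},
    {"x":0,"y":4.1,"z":-4,"rx":0.13,"ry":0,"rz":0,"claw":255},
    {"x":0,"y":8.4,"z":-7.8,"rx":0.27,"ry":0,"rz":0,"claw":255},
    {"x":0,"y":12.8,"z":-11.5,"rx":0.4,"ry":0,"rz":0,"claw":255},
    {"x":0,"y":18.2,"z":-15.5,"rx":0.56,"ry":0,"rz":0,"claw":255},
    {"x":0,"y":23.8,"z":-19.2,"rx":0.71,"ry":0,"rz":0,"claw":255},
    {"x":0,"y":29.5,"z":-22.7,"rx":0.87,"ry":0,"rz":0,"claw":255},
    {"x":0,"y":34.5,"z":-25.4,"rx":1.0,"ry":0,"rz":0,"claw":255},
    {"x":0,"y":38,"z":-27.2,"rx":1.09,"ry":0,"rz":0,"claw":255},
    {"x":0,"y":38.8,"z":-27.6,"rx":1.11,"ry":0,"rz":0,"claw":255},
  ],
)

```text
time_s: 24.32
position: [0.5386, -0.232, 0.2328]
tcp_rot: [[-0.074, 0.935, -0.346], [0.997, 0.07, -0.026], [0.0, -0.347, -0.938]]
force: [-5.6, -0.8, 9.4]
opening: 0.128
grasp_force: 30.0
```

Emit:
apply_moves(
  rows=[
    {"x":0,"y":0,"z":0,"rx":0,"ry":0,"rz":0,"claw":255},
    {"x":0,"y":0,"z":0,"rx":0,"ry":0,"rz":0,"claw":255},
    {"x":0,"y":0,"z":0,"rx":0,"ry":0,"rz":0,"claw":255},
    {"x":0,"y":0,"z":0,"rx":0,"ry":0,"rz":0,"claw":255},
  ],
)

```text
time_s: 24.82
position: [0.5385, -0.232, 0.2327]
tcp_rot: [[-0.074, 0.935, -0.346], [0.997, 0.07, -0.026], [0.0, -0.347, -0.938]]
force: [-5.1, -0.8, 9.1]
opening: 0.127
grasp_force: 30.0
```

Run:
```python
from h import *
s=read_state();T=s['tcp_rot'];B=s['position']+.0079*T[:,2]
ex=np.array([.9972,.075]);piv=np.array([.4385,-.2405])
h=B[:2]@ex-(piv@ex+.129)
print(s['time_s'],s['force'],s['opening'],B,"theta by x,z:",np.degrees(np.arctan2(B[2]-.091,-h))-17.23,"r",np.hypot(h,B[2]-.091),s['qvel'].round(2))
p,X=cloud("top");cv2.imwrite("pics/t7.png",p[:,:,::-1])
p,X=cloud("scene");cv2.imwrite("pics/s7.png",p[:,:,::-1])
```

```text
24.825 [-5.05377861 -0.83474618  9.14530207] 0.1273544078928112 [ 0.53576338 -0.23223423  0.22531148] theta by x,z: 59.61588119145823 r 0.13793057463453515 [-0.02  0.01 -0.04  0.13  0.    0.02]
```

View pics/t7.png

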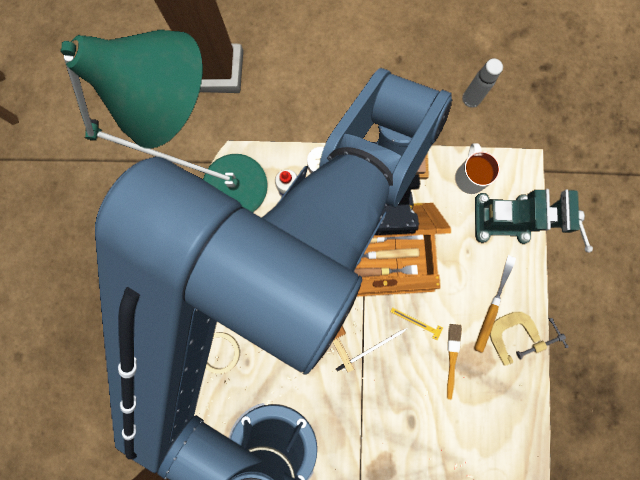

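The lid stands open and held, with the tools visible inside the chest. The button lies along the rail at (383,283). The lid angle worked out from the grip position is 59.6°, and it is still.

```bash
python3 -c "
from rig import *
print(hand_in())"
```

```text
the job is handed in; nothing more can be done
None
```

The job is handed in, with no verdict returned: the strop block lies flat on the bench (I had to reset it once because its end first landed on the lamp foot), the button is along the rail, and the arm is holding the lid still at about 60° (59.6° worked out from the grip position).

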